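# Seal the dry box of actuators

## Task

The blue lid of the clear dry box still stands proud on its orange gasket. Push it down at its four yellow corner pads, one corner after another, until the lid sits flat and fully home all round. Leave the white-lidded box where it is.

Things in the scene. Friction and masses are not known exactly. Their poses are not given: they have to be found in the camera images.
- lid: Loose stiff blue lid, plate 140 (x) by 180 (y) by 8 mm with a white panel; round yellow press pads, diameter 28 mm, at x +-52, y +-72 mm, tops at z +11. A plug below fits the box with 4 mm play. Origin: centre of the plate's underside, z up; 87 to 89 mm above the table at the start, 81 when flat and home (pad tops 92). It rocks: pressing one corner can lift the opposite one by up to 16 mm.
- drybox: Clear box under the blue lid, fixed to the table, turned as the lid is. Origin: centre of its underside, z up; grey flange 140 (x) by 180 (y) mm, its top 80 mm above the table, with orange gasket on it.
- white_box: The bystander: a second dry box of the same shape with a white lid and grey pads, already closed; 140 by 180 mm, 92 mm high over all, 0.95 kg, loose on the table. Origin: centre of its underside. Leave it alone.
- seal_near_right (a joint): How far the orange gasket under the blue lid's -x -y corner, pad at (-52, -72) mm in the lid's frame, is squashed, in m: 0 untouched, 0.008 fully home on its stop (0 to 0.002 at the start). It yields at about 10 N pressed straight down on that corner, and stays where it is left, without springing back.
- seal_near_left (a joint): How far the orange gasket under the blue lid's -x +y corner, pad at (-52, +72) mm in the lid's frame, is squashed, in m: 0 untouched, 0.008 fully home on its stop (0 to 0.002 at the start). It yields at about 10 N pressed straight down on that corner, and stays where it is left, without springing back.
- seal_far_right (a joint): How far the orange gasket under the blue lid's +x -y corner, pad at (+52, -72) mm in the lid's frame, is squashed, in m: 0 untouched, 0.008 fully home on its stop (0 to 0.002 at the start). It yields at about 10 N pressed straight down on that corner, and stays where it is left, without springing back.
- seal_far_left (a joint): How far the orange gasket under the blue lid's +x +y corner, pad at (+52, +72) mm in the lid's frame, is squashed, in m: 0 untouched, 0.008 fully home on its stop (0 to 0.002 at the start). It yields at about 10 N pressed straight down on that corner, and stays where it is left, without springing back.
Things that resemble listed ones, but are neither listed nor needed, are in the scene too. What is meant by the lid is not green or red, and is the larger of those in its own colour.

How it is judged (in metres and radians):
On the way, in this order (a step that is already met when the one before it is completed fails the run):
1. a first corner, in any order, is pressed home (gasket squashed by more than 6 mm) (value of joint any of seal_near_right, seal_near_left, seal_far_right, seal_far_left above 0.006 m), for 0.2 s.
2. then a second corner, in any order, is pressed home (gasket squashed by more than 6 mm) ((value of joint each of seal_near_right, seal_near_left above 0.006 m or value of joint each of seal_near_right, seal_far_right above 0.006 m or value of joint each of seal_near_right, seal_far_left above 0.006 m or value of joint each of seal_near_left, seal_far_right above 0.006 m or value of joint each of seal_near_left, seal_far_left above 0.006 m or value of joint each of seal_far_right, seal_far_left above 0.006 m)), for 0.2 s.
3. then a third corner, in any order, is pressed home (gasket squashed by more than 6 mm) ((value of joint each of seal_near_right, seal_near_left, seal_far_right above 0.006 m or value of joint each of seal_near_right, seal_near_left, seal_far_left above 0.006 m or value of joint each of seal_near_right, seal_far_right, seal_far_left above 0.006 m or value of joint each of seal_near_left, seal_far_right, seal_far_left above 0.006 m)), for 0.2 s.
At the end, for the whole second after the job is handed in: All four gasket corners are squashed by more than 6 mm, and the blue lid lies at rest on them, level within 0.03 rad, its underside less than 84 mm above the table (value of joint each of seal_near_right, seal_near_left, seal_far_right, seal_far_left above 0.006 m and angle between lid's own z axis and vertical below 0.03 rad and height (world z) of lid below 0.084 m and linear speed of lid below 0.02 m/s); the robot touches nothing.
It fails at once if the white-lidded box is pushed more than 15 mm from its place (distance of white_box from where it was at the start of the episode above 0.015 m).
It also fails if it takes over 48 s, if anything falls off the work surface, if the arm or the gripper's body presses on something with over 40 N, if the wrist force passes 120 N, or if a joint passes its speed limit or range.

## Robot

A 7-joint arm with a two-finger parallel gripper is mounted at the origin on the work surface. World frame = base frame: x ahead of the robot, y to its left, z up, the work surface at z = 0. Lengths are in m, angles in degrees, forces in N, time in s.
With the tool pointing down it reaches from about 0.425 to 0.875 m from the base axis. Payload 4.7 kg.
Tool frame: the origin (TCP) lies on the mounting face of the last link; the fingertips stand tcp_to_tips ahead of it and the grasp point (between the pads) lies 164 mm ahead of it (tcp_to_tips is the distance from the TCP to the fingertips, in m); z points along the fingers, y is the line along which they close (so a half turn about z gives the same grasp; the last joint's range is limited). The gripper opens to 87 mm and grips with 3 to 60 N. Pads are 19 mm wide; open, the fingers measure 117 mm over their backs; the gripper's body (75 mm by 190 mm) begins 51 mm behind the grasp point.
Start: joints at [-75.567, 18.392, -4.016, 83.108, 1.295, 78.541, -3.26], TCP at [0.153, 0.632, 0.405] pointing down, gripper open.
Joint ranges: [-163.93, 163.93], [-17.29, 119.83], [-79.2, 71.16], [3.27, 140.29], [-89.18, 269.18], [5.43, 117.66], [-154.24, 154.24]. Speed limits (degrees/s): [147.25, 147.25, 180, 180, 180, 180, 180].

## Interface

Orientations are given as [roll, pitch, yaw] about the fixed x, y, z axes, in that order (R = Rz(yaw) Ry(pitch) Rx(roll)).
In Python, from cell import get_obs, read_camera, sign_off, tcp_to_tips gives the robot as it stands.
- The arm moves only by the tool drive_tool, never from a script. Its argument "rows" is one flat list of numbers, 7 for each row, row after row: the shift along the tool's x, y, z in m, then the turn, a rotation vector about the tool's x, y, z in rad, then the gripper command: -1 is shut, 1 is fully open, values between are in proportion. In form: [tx, ty, tz, rx, ry, rz, fingers, tx, ty, tz, rx, ry, rz, fingers, ...]. A call has 1 to 5 rows; each row shifts and turns the commanded pose from where the row before left it, along the tool's axes as they then stand; what a row does not reach is not made up. A row lasts 1/8 s, in which the tool goes at most 62.5 mm and 10.7 degrees, less where a joint would pass 70% of its speed; a pose out of reach is approached as far as the arm can. A call is refused whole if a number of a shift passes 0.0625 or a number of a turn 0.188, either way. A call with a gripper value outside its range is refused whole. The fingers move at their own pace and stop on an object; "grip_force" is the grip in N (left out, the last holds). Time passes only in rows, so rows that do not move let the fingers close. It gives the time, the measured TCP pose, the force, the opening and the grip force at its end, in the units of the state.
- get_obs(): the state, without advancing time (a new reading comes with each control period).
- read_camera(name): name is "scene" or "top" or "wrist"; returns a dict with "color" (384x512x3 uint8, blue, green, red), "fov_y" (degrees; the focal length in pixels is half the picture's height over the tangent of half this angle, whatever the lens; pixels are square), "cx", "cy" (the principal point, pixels), "cam_to_world" (4x4, takes a point from camera to world coordinates); the wrist camera has in their place "mount" (4x4, takes a point from camera to tool coordinates, whose origin is the TCP and whose axes are the flange's). Camera axes: x right, y up, looking along -z (the intrinsics and any distortion apply to the point x, -y, -z); pixel columns grow to the right and rows downward; lengths in m; the calibration is good to about 2 mm. The wrist camera is an equidistant fisheye: a pixel r from the principal point sees the ray r / f radians off the axis. A picture is of the moment at which its call begins: read the wrist's pose just before it. There is no depth.
- sign_off(): hands the job in; it is judged then, once.
The state is a dict: "time_s": time; "qpos": joint angles; "joint_velocities": joint speeds; "effort": joint torques, N m; "tool_pos": TCP position; "tool_rot": TCP orientation; "force": force on the tool from outside, world axes, zero at the start; "wrist_torque": the same for the moment, N m; "grip_width": finger opening in m; "grasp_force": force on a finger pad.
Only numpy, scipy, OpenCV 4.12 (cv2) and the standard library are available. Lean on these libraries where they do the work, as an engineer would, in place of code of your own. Each camera call takes 0.05 s, during which the arm holds its last target. There are 200 camera calls.

## Working session

There is one attempt and no reset: what is moved stays moved. The work goes in short steps, Python scripts to look and compute and a tool call to move; the robot and the scene stay as the last step left them, time stands still between calls to the robot, and variables do not carry over. Pictures are saved under pics/ and viewed, at most 10 in all, crops included, and the job is handed in when it is done.

Besides the shell and the picture viewer there is one more tool, called after "Call:" by a JSON object that holds its "fn" and its "kwargs", one argument or row to a line. drive_tool: Moves the arm, as the interface text tells. Its arguments: {"type":"object","properties":{"rows":{"type":"array","items":{"type":"number"}},"grip_force":{"type":"number"}},"required":["rows"]}

```bash
mkdir -p pics
python3 - <<'E'
from cell import *
import cv2,numpy as np
o=get_obs();print({k:np.round(v,3).tolist() for k,v in o.items()},tcp_to_tips)
a=read_camera("scene");b=read_camera("top")
for c in(a,b):print(c["fov_y"],c["cx"],c["cy"],np.round(c["cam_to_world"],3).tolist(),[k for k in c])
cv2.imwrite("pics/a.png",a["color"]);cv2.imwrite("pics/b.png",b["color"])
E
```

```text
{'time_s': 0.0, 'qpos': [-75.567, 18.438, -4.016, 83.177, 1.294, 78.541, -3.261], 'joint_velocities': [-0.034, 0.072, 0.036, 0.039, -0.005, -0.067, -0.029], 'effort': [-0.0, -49.128, -0.404, -31.253, -0.064, 0.043, 0.0], 'tool_pos': [0.153, 0.631, 0.404], 'tool_rot': [-179.89, 0.005, 166.376], 'force': [-0.115, -0.002, 0.718], 'wrist_torque': [0.039, 0.017, -0.011], 'grasp_force': 0.0, 'grip_width': 0.087} 0.1822
49.00508585980185 249.29190036682482 196.77462544263236 [[-0.462, -0.507, 0.728, 1.338], [0.887, -0.261, 0.381, 0.33], [-0.004, 0.821, 0.57, 0.698], [0.0, 0.0, 0.0, 1.0]] ['color', 'fov_y', 'cx', 'cy', 'cam_to_world']
52.53613902300883 249.81579324567647 189.2148957372617 [[0.019, 0.99, -0.137, 0.398], [-1.0, 0.021, 0.012, -0.085], [0.015, 0.137, 0.99, 1.13], [0.0, 0.0, 0.0, 1.0]] ['color', 'fov_y', 'cx', 'cy', 'cam_to_world']
```

View pics/a.png

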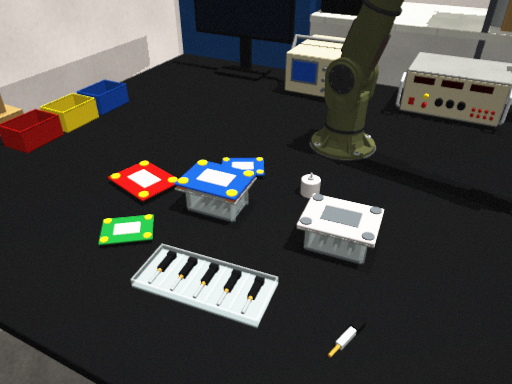

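View pics/b.png

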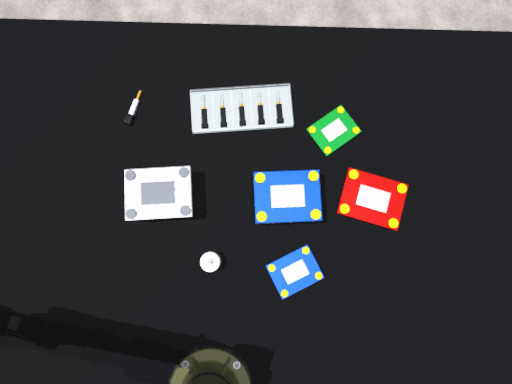

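The top view shows the target, the large blue lid, at about (288,197). The white box is at (158,193), and the small blue decoy is at (295,272). Next I'll compute the pad positions.

```bash
cat > h.py <<'E'
from cell import *
import cv2,numpy as np
def pads(name,z):
    c=read_camera(name);im=c["color"];f=192/np.tan(np.radians(c["fov_y"]/2));T=c["cam_to_world"]
    hsv=cv2.cvtColor(im,cv2.COLOR_BGR2HSV)
    m=cv2.inRange(hsv,(24,150,120),(36,255,255))
    n,_,st,ce=cv2.connectedComponentsWithStats(m)
    out=[]
    for s,(u,v) in zip(st[1:],ce[1:]):
        if s[4]<15: continue
        d=T[:3,:3]@np.array([(u-c["cx"])/f,-(v-c["cy"])/f,-1]);o=T[:3,3]
        p=o+d*(z-o[2])/d[2];out.append((round(u),round(v),s[4],*np.round(p[:2],4)))
    return out
E
python3 -c "
from h import *
for n in('top','scene'):
  for p in pads(n,.099):print(n,*p)
"
```

```text
top 340 109 37 0.7687 -0.3418
top 312 129 37 0.7105 -0.2636
top 356 130 37 0.7117 -0.3842
top 327 150 39 0.6535 -0.3054
top 313 175 69 0.5824 -0.2667
top 353 174 70 0.5883 -0.375
top 260 177 66 0.5738 -0.123
top 401 188 75 0.553 -0.505
top 344 208 76 0.495 -0.3497
top 315 214 68 0.4782 -0.2721
top 261 216 66 0.4702 -0.1289
top 393 223 74 0.4592 -0.4791
top 305 250 30 0.3838 -0.2459
top 271 267 31 0.3366 -0.1572
top 318 275 31 0.3197 -0.2791
top 284 293 32 0.2726 -0.1906
scene 73 110 1294 0.3802 -0.8777
scene 426 96 27 -0.3289 0.2135
scene 226 158 18 0.4332 -0.2199
scene 259 158 20 0.3886 -0.1347
scene 202 162 46 0.4806 -0.2705
scene 144 163 38 0.5592 -0.4143
scene 248 173 39 0.4749 -0.1261
scene 259 171 15 0.452 -0.103
scene 115 175 41 0.6488 -0.4398
scene 178 180 89 0.5892 -0.2758
scene 143 194 48 0.683 -0.3155
scene 231 193 52 0.5779 -0.1201
scene 148 216 33 0.7528 -0.245
scene 107 220 36 0.8077 -0.3193
scene 147 235 40 0.8069 -0.2043
scene 104 239 40 0.8618 -0.2795
scene 334 350 26 0.8991 0.2552
```

Call:
{"fn": "drive_tool", "kwargs": {
  "rows": [-0.05, 0, 0, 0, 0, 0, -1, -0.05, 0, 0, 0, 0, 0, -1, -0.05, 0, 0, 0, 0, 0, -1, -0.05, 0, 0, 0, 0, 0, -1, -0.05, 0, 0, 0, 0, 0, -1]
}}

```text
time_s: 0.82
tool_pos: [0.3975, 0.5723, 0.4046]
tool_rot: [-180.0, -0.0, 166.4]
force: [-0.6, 1.6, 0.4]
grip_width: 0.0448
grasp_force: 0.0
```

Call:
{"fn": "drive_tool", "kwargs": {
  "rows": [-0.0225, -0.0423, 0, 0, 0, 0, -1, -0.0225, -0.0423, 0, 0, 0, 0, -1, -0.0225, -0.0423, 0, 0, 0, 0, -1, -0.0225, -0.0423, 0, 0, 0, 0, -1, -0.0225, -0.0423, 0, 0, 0, 0, -1]
}}

```text
time_s: 1.45
tool_pos: [0.4558, 0.3391, 0.4047]
tool_rot: [180.0, 0.0, 166.4]
force: [0.1, -0.6, 0.5]
grip_width: 0.002
grasp_force: 0.0
```

Call:
{"fn": "drive_tool", "kwargs": {
  "rows": [-0.0225, -0.0423, 0, 0, 0, 0, -1, -0.0225, -0.0423, 0, 0, 0, 0, -1, -0.0225, -0.0423, 0, 0, 0, 0, -1, -0.0225, -0.0423, 0, 0, 0, 0, -1, -0.0225, -0.0423, 0, 0, 0, 0, -1]
}}

```text
time_s: 2.08
tool_pos: [0.5152, 0.1071, 0.4048]
tool_rot: [180.0, 0.0, 166.4]
force: [1.1, 0.5, 0.2]
grip_width: 0.0001
grasp_force: 0.0
```

Call:
{"fn": "drive_tool", "kwargs": {
  "rows": [-0.0225, -0.0423, 0, 0, 0, 0, -1, -0.0225, -0.0423, 0, 0, 0, 0, -1, -0.0225, -0.0423, 0, 0, 0, 0, -1, -0.0225, -0.0423, 0, 0, 0, 0, -1, -0.0225, -0.0423, 0, 0, 0, 0, -1]
}}

```text
time_s: 2.7
tool_pos: [0.5748, -0.1247, 0.4048]
tool_rot: [180.0, 0.0, 166.4]
force: [0.9, 1.0, -0.4]
grip_width: 0.0003
grasp_force: 0.0
```

Call:
{"fn": "drive_tool", "kwargs": {
  "rows": [0, 0, 0.05, 0, 0, 0, -1, 0, 0, 0.045, 0, 0, 0, -1, 0, 0, 0.015, 0, 0, 0, -1, 0, 0, 0.006, 0, 0, 0, -1, 0, 0, 0.002, 0, 0, 0, -1]
}}

```text
time_s: 3.32
tool_pos: [0.5753, -0.1233, 0.2881]
tool_rot: [180.0, 0.1, 166.4]
force: [-0.6, 0.5, 0.7]
grip_width: 0.0003
grasp_force: 0.0
```

Call:
{"fn": "drive_tool", "kwargs": {
  "rows": [0, 0, 0.002, 0, 0, 0, -1, 0, 0, 0.002, 0, 0, 0, -1, 0, 0, 0.002, 0, 0, 0, -1, 0, 0, 0.002, 0, 0, 0, -1, 0, 0, 0, 0, 0, 0, -1]
}}

```text
time_s: 3.95
tool_pos: [0.5749, -0.1234, 0.2804]
tool_rot: [179.9, 0.1, 166.4]
force: [-2.4, 1.1, 8.7]
grip_width: 0.0006
grasp_force: 4.2
```

Call:
{"fn": "drive_tool", "kwargs": {
  "rows": [0, 0, 0.002, 0, 0, 0, -1, 0, 0, 0.002, 0, 0, 0, -1, 0, 0, 0.002, 0, 0, 0, -1, 0, 0, 0.001, 0, 0, 0, -1, 0, 0, 0, 0, 0, 0, -1]
}}

```text
time_s: 4.58
tool_pos: [0.5754, -0.1232, 0.2757]
tool_rot: [179.9, 0.1, 166.4]
force: [-5.6, 3.3, 20.6]
grip_width: 0.0003
grasp_force: 10.1
```

Call:
{"fn": "drive_tool", "kwargs": {
  "rows": [0, 0, 0.001, 0, 0, 0, -1, 0, 0, 0.001, 0, 0, 0, -1, 0, 0, 0.001, 0, 0, 0, -1, 0, 0, 0, 0, 0, 0, -1, 0, 0, 0, 0, 0, 0, -1]
}}

```text
time_s: 5.2
tool_pos: [0.5755, -0.1234, 0.2754]
tool_rot: [179.8, 0.1, 166.4]
force: [-12.2, 4.4, 35.5]
grip_width: 0.0003
grasp_force: 17.6
```

Call:
{"fn": "drive_tool", "kwargs": {
  "rows": [0, 0, -0.04, 0, 0, 0, -1, -0.0137, -0.046, 0, 0, 0, 0, -1, -0.0137, -0.046, 0, 0, 0, 0, -1, -0.0137, -0.046, 0, 0, 0, 0, -1, 0, 0, 0, 0, 0, 0, -1]
}}

```text
time_s: 5.82
tool_pos: [0.5804, -0.2724, 0.3089]
tool_rot: [-179.8, 0.0, 165.9]
force: [-0.8, -0.5, 0.3]
grip_width: 0.0006
grasp_force: 0.0
```

```bash
python3 -c "
from h import *
for n in('top','scene'):
  for p in pads(n,.097):
    if .44<p[3]<.62 and -.31<p[4]<-.1: print(n,*p)
cv2.imwrite('pics/c.png',cv2.resize(read_camera('scene')['color'][130:250,130:290],(800,600)))
"
```

```text
top 260 177 63 0.5745 -0.1234
top 261 216 72 0.4702 -0.1293
scene 202 162 46 0.4778 -0.2725
scene 248 173 39 0.4721 -0.1276
scene 259 171 15 0.449 -0.1044
scene 173 179 34 0.5913 -0.2919
scene 183 180 47 0.5833 -0.2652
scene 231 193 51 0.5753 -0.1219
```

View pics/c.png

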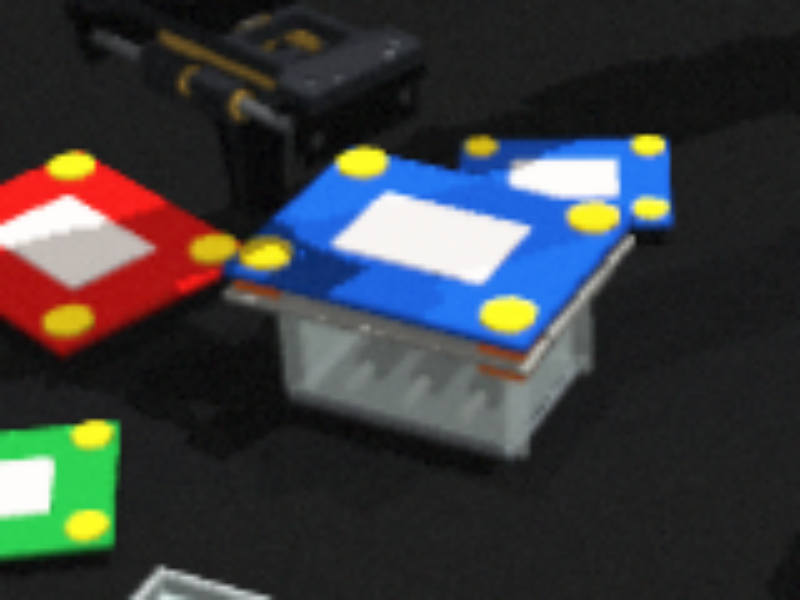

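The gripper is above the FR pad, at crop pixel (265,250). The FL corner, at (510,315), is low. I'll press FR after a 5 mm correction.

Call:
{"fn": "drive_tool", "kwargs": {
  "rows": [0, 0.005, 0.015, 0, 0, 0, -1, 0, 0, 0.01, 0, 0, 0, -1, 0, 0, 0.003, 0, 0, 0, -1, 0, 0, 0.002, 0, 0, 0, -1, 0, 0, 0.002, 0, 0, 0, -1]
}}

```text
time_s: 6.6
tool_pos: [0.5838, -0.2604, 0.278]
tool_rot: [179.8, -0.0, 166.5]
force: [-2.9, 4.7, 11.4]
grip_width: 0.0005
grasp_force: 5.5
```

Call:
{"fn": "drive_tool", "kwargs": {
  "rows": [0, 0, 0.002, 0, 0, 0, -1, 0, 0, 0.002, 0, 0, 0, -1, 0, 0, 0.001, 0, 0, 0, -1, 0, 0, 0.001, 0, 0, 0, -1, 0, 0, 0, 0, 0, 0, -1]
}}

```text
time_s: 7.22
tool_pos: [0.5841, -0.2605, 0.2751]
tool_rot: [179.7, 0.1, 166.5]
force: [-7.3, 7.5, 25.0]
grip_width: 0.0005
grasp_force: 12.3
```

Call:
{"fn": "drive_tool", "kwargs": {
  "rows": [0, 0, 0.001, 0, 0, 0, -1, 0, 0, 0.001, 0, 0, 0, -1, 0, 0, 0.001, 0, 0, 0, -1, 0, 0, 0, 0, 0, 0, -1, 0, 0, 0, 0, 0, 0, -1]
}}

```text
time_s: 7.85
tool_pos: [0.584, -0.2607, 0.2748]
tool_rot: [179.7, 0.1, 166.5]
force: [-12.2, 10.1, 38.1]
grip_width: 0.0004
grasp_force: 18.9
```

Call:
{"fn": "drive_tool", "kwargs": {
  "rows": [0, 0, -0.04, 0, 0, 0, -1, 0.0337, -0.012, 0, 0, 0, 0, -1, 0.0337, -0.012, 0, 0, 0, 0, -1, 0.0337, -0.012, 0, 0, 0, 0, -1, 0, 0, 0.01, 0, 0, 0, -1]
}}

```text
time_s: 8.48
tool_pos: [0.4744, -0.2743, 0.2979]
tool_rot: [179.9, 0.0, 166.2]
force: [0.1, -0.0, -0.5]
grip_width: 0.0009
grasp_force: 0.0
```

Call:
{"fn": "drive_tool", "kwargs": {
  "rows": [0, 0, 0, 0, 0, 0, -1, 0, 0, 0.005, 0, 0, 0, -1]
}}

```text
time_s: 8.72
tool_pos: [0.4777, -0.2729, 0.2927]
tool_rot: [-180.0, 0.0, 166.5]
force: [0.8, -0.1, 0.7]
grip_width: 0.0004
grasp_force: 0.0
```

Call:
{"fn": "drive_tool", "kwargs": {
  "rows": [0, 0, 0.004, 0, 0, 0, -1, 0, 0, 0.003, 0, 0, 0, -1, 0, 0, 0.003, 0, 0, 0, -1, 0, 0, 0.002, 0, 0, 0, -1, 0, 0, 0.002, 0, 0, 0, -1]
}}

```text
time_s: 9.35
tool_pos: [0.4762, -0.2737, 0.2797]
tool_rot: [180.0, -0.0, 166.4]
force: [-5.7, 0.8, 9.6]
grip_width: -0.0001
grasp_force: 5.0
```

Call:
{"fn": "drive_tool", "kwargs": {
  "rows": [0, 0, 0.002, 0, 0, 0, -1, 0, 0, 0.002, 0, 0, 0, -1, 0, 0, 0.001, 0, 0, 0, -1, 0, 0, 0.001, 0, 0, 0, -1, 0, 0, 0, 0, 0, 0, -1]
}}

```text
time_s: 9.98
tool_pos: [0.4762, -0.2742, 0.275]
tool_rot: [180.0, -0.0, 166.3]
force: [-5.6, 2.7, 16.1]
grip_width: 0.0003
grasp_force: 8.1
```

Call:
{"fn": "drive_tool", "kwargs": {
  "rows": [0, 0, 0.002, 0, 0, 0, -1, 0, 0, 0.001, 0, 0, 0, -1, 0, 0, 0.001, 0, 0, 0, -1, 0, 0, 0, 0, 0, 0, -1, 0, 0, 0, 0, 0, 0, -1]
}}

```text
time_s: 10.6
tool_pos: [0.4761, -0.2747, 0.2746]
tool_rot: [179.8, 0.0, 166.3]
force: [-15.4, 6.6, 40.5]
grip_width: 0.0008
grasp_force: 19.8
```

Call:
{"fn": "drive_tool", "kwargs": {
  "rows": [0, 0, -0.04, 0, 0, 0, -1, 0.013, 0.047, 0, 0, 0, 0, -1, 0.013, 0.047, 0, 0, 0, 0, -1, 0.013, 0.047, 0, 0, 0, 0, -1, 0, 0, 0.01, 0, 0, 0, -1]
}}

```text
time_s: 11.22
tool_pos: [0.4725, -0.1233, 0.2991]
tool_rot: [179.9, 0.1, 166.8]
force: [-0.1, 0.0, -0.2]
grip_width: -0.0
grasp_force: 0.0
```

Call:
{"fn": "drive_tool", "kwargs": {
  "rows": [0, 0, 0, 0, 0, 0, -1, 0, 0, 0.005, 0, 0, 0, -1]
}}

```text
time_s: 11.48
tool_pos: [0.472, -0.1286, 0.294]
tool_rot: [-180.0, 0.1, 166.2]
force: [0.2, -0.5, -0.4]
grip_width: 0.0002
grasp_force: 0.0
```

Call:
{"fn": "drive_tool", "kwargs": {
  "rows": [0, 0, 0.005, 0, 0, 0, -1, 0, 0, 0.003, 0, 0, 0, -1, 0, 0, 0.003, 0, 0, 0, -1, 0, 0, 0.002, 0, 0, 0, -1, 0, 0, 0.002, 0, 0, 0, -1]
}}

```text
time_s: 12.1
tool_pos: [0.4721, -0.1272, 0.2798]
tool_rot: [180.0, 0.0, 166.4]
force: [-3.8, 0.8, 8.1]
grip_width: 0.0006
grasp_force: 4.1
```

Call:
{"fn": "drive_tool", "kwargs": {
  "rows": [0, 0, 0.002, 0, 0, 0, -1, 0, 0, 0.002, 0, 0, 0, -1, 0, 0, 0.002, 0, 0, 0, -1, 0, 0, 0.001, 0, 0, 0, -1, 0, 0, 0, 0, 0, 0, -1]
}}

```text
time_s: 12.72
tool_pos: [0.4721, -0.1274, 0.2745]
tool_rot: [179.9, -0.0, 166.4]
force: [-8.5, 2.3, 21.5]
grip_width: 0.0005
grasp_force: 10.4
```

Call:
{"fn": "drive_tool", "kwargs": {
  "rows": [0, 0, 0.002, 0, 0, 0, -1, 0, 0, 0.001, 0, 0, 0, -1, 0, 0, 0, 0, 0, 0, -1, 0, 0, 0, 0, 0, 0, -1]
}}

```text
time_s: 13.22
tool_pos: [0.4722, -0.1276, 0.2742]
tool_rot: [179.8, -0.1, 166.4]
force: [-16.4, 4.5, 41.6]
grip_width: 0.0007
grasp_force: 20.9
```

Call:
{"fn": "drive_tool", "kwargs": {
  "rows": [0, 0, -0.03, 0, 0, 0, -1, 0, 0, -0.05, 0, 0, 0, -1, 0.04, 0.02, -0.04, 0, 0, 0, -1, 0.02, 0.04, 0, 0, 0, 0, -1, 0, 0, 0, 0, 0, 0, -1]
}}

```text
time_s: 13.85
tool_pos: [0.4272, -0.0519, 0.3893]
tool_rot: [179.9, 0.1, 166.7]
force: [0.7, -1.0, -0.0]
grip_width: 0.0002
grasp_force: 0.0
```

```bash
python3 -c "
from h import *
for n in('top','scene'):
  for p in pads(n,.092):
    if .43<p[3]<.62 and -.31<p[4]<-.1: print(n,*p)
cv2.imwrite('pics/d.png',cv2.resize(read_camera('scene')['color'][130:250,130:290],(800,600)))
"
```

```text
top 260 178 65 0.5745 -0.1243
top 313 176 65 0.5813 -0.2678
top 315 215 67 0.477 -0.2728
top 261 216 73 0.4695 -0.1287
scene 202 164 46 0.4794 -0.2705
scene 259 171 15 0.4416 -0.108
scene 248 175 43 0.4753 -0.1264
scene 172 179 40 0.5851 -0.298
scene 183 182 48 0.5852 -0.2647
scene 231 195 53 0.5789 -0.1216
```

View pics/d.png

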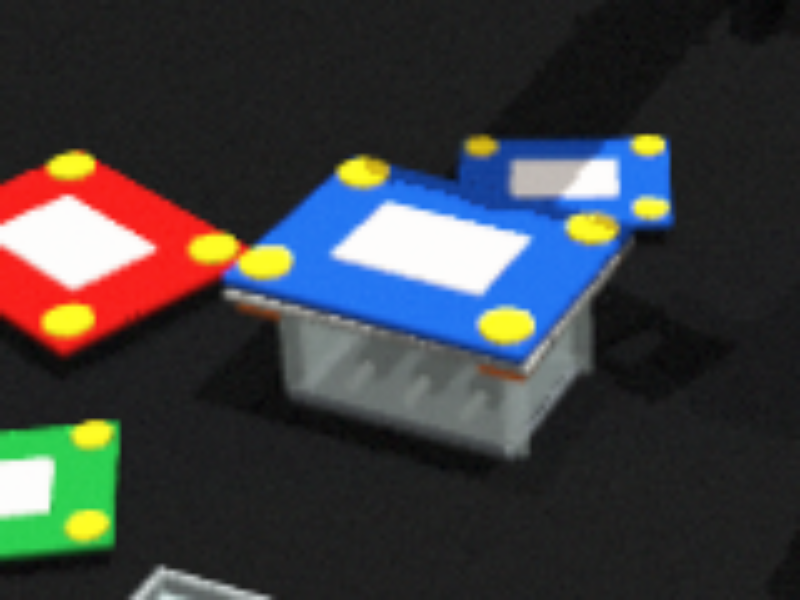

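The lid is flat on its flange with no orange showing between them. The four pads are at crop pixels (363,170), (265,262), (507,325) and (592,227), and both views put them at the home height. The arm is clear, so I'm handing in.

```bash
python3 -c "
from cell import *
print(sign_off())"
```

```text
the job is handed in; nothing more can be done
None
```

I pressed all four corners of the blue lid down to their stops; the last picture shows it flat and level, the white-lidded box was never approached, and the job is handed in (no verdict was returned).

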